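# Swap the latched battery pack in a sloping dovetail dock

### The arm

A 7-joint arm with a two-finger parallel gripper is mounted at the origin on a cart in front of the work surface, level with it; the furniture and walls round the work are solid. World frame = base frame: x ahead of the robot, y to its left, z up, the work surface at z = 0. Lengths are in m, angles in rad, forces in N, time in s.
With the tool pointing down it reaches from about 0.425 to 0.925 m from the base axis. Payload 6.8 kg.
Tool frame: the origin (TCP) lies midway between the tips of the shut fingers; the grasp point (between the pads) lies r.grip_point_offset behind it (r.grip_point_offset is the distance from the TCP to the grasp point, in m); z points along the fingers, y is the direction in which the jaws open and shut (so a half turn about z gives the same grasp; the last joint's range is limited). The gripper opens to 85 mm and grips with 20 to 120 N. Pads are 22 mm wide; open, the fingers measure 114 mm over their backs; the gripper's body (76 mm by 85 mm) begins 54 mm behind the grasp point. The pads swing forward as they close: fully open they stand 13 mm farther back than shut.
Start: joints at [1.201, 0.477, 0.022, 1.555, -0.011, 1.109, -0.083], TCP at [0.175, -0.652, 0.231] pointing down, gripper open.
Joint ranges: [-2.96, 2.96], [-0.34, 2.1], [-1.41, 1.46], [0.24, 2.44], [-1.37, 4.51], [0.17, 1.92], [-2.96, 2.96]. Speed limits (rad/s): [2.39, 2.39, 3.14, 3.14, 3.14, 3.14, 3.14].

### API

Orientations are given as a rotation vector (axis times angle).
In Python, from bench import r gives the robot as it stands. The module is installed in compiled form; this text tells all that it offers.
- The arm moves only by the tool play_rows, never from a script. Its argument "deltas" is a list of rows, each a list of 3 entries, a list of its own where there are three numbers: the finger opening in mm, from 0 to 85.4, then the shift along the tool's x, y, z in mm, then the turn, a rotation vector about the tool's x, y, z in rad. A call has 1 to 8 rows; each row is the pose to reach, as a shift and turn from the pose measured when the call began, along the tool's axes at that moment; what a row does not reach only later rows make up. A row lasts 1/8 s, in which the tool goes at most 62.5 mm and 10.7 degrees, less where a joint would pass 70% of its speed; a pose out of reach is approached as far as the arm can. A call with a gripper value outside its range is refused whole. The fingers move at their own pace and stop on an object; "squeeze" is the grip in N (left out, the last holds). Time passes only in rows, so rows that repeat a pose let the fingers close. It gives the time, the measured TCP pose, the force and the opening at its end, in the units of the state.
- r.get_obs(): the state, without advancing time (a new reading comes with each control period).
- r.grab_frame(name): name is "scene" or "top"; returns (picture, depth): 384x512x3 uint8, red, green, blue; 384x512 float32, m along the optical axis (not along the pixel's ray), 0 where there is no reading.
- r.camera_model(name): a dict with "mtx" (3x3 intrinsics, pixels), "rvec" (rotation vector, rad) and "tvec" (3), from world to camera coordinates, as OpenCV has them. Camera axes: x right, y down, z forward; pixel columns grow to the right and rows downward; lengths in m; the calibration is good to about 2 mm. A picture is of the moment at which its call begins. camera_model takes no time and is no camera call.
- r.hand_in(): hands the job in, once; it reports no verdict.
The state is a dict: "clock": time; "joints": joint angles; "qvel": joint speeds; "tau": joint torques, N m; "tcp_pos": TCP position; "orientation": TCP orientation; "contact_force": force on the tool from outside, world axes, zero at the start; "moment": the same for the moment, N m; "grip_width": finger opening in m.
Only numpy, scipy, OpenCV 4.12 (cv2) and the standard library are available. Lean on these libraries where they do the work, as an engineer would, in place of code of your own. Each camera call takes 0.05 s, during which the arm holds its last target. There are 200 camera calls.

### The job

The battery pack in the sloping dock is flat: push the dock's sprung release pad down until the pack pops up the slope, slide it up out of the dovetail, and set it down upright and level inside the empty tray. Then take the charged pack out of the other tray, lay it on the upper part of the dock and slide it down the dovetail until it is fully home and the catch has clicked; let go of it. Do not disturb the petri dish, the beaker or the marker pen.

Things in the scene. Friction and masses are not known exactly. Their poses are not given: they have to be found in the camera images.
- dock: Fixed grey wedge-shaped battery dock, footprint about 170 x 138 mm, 115 mm high at its high end. Origin: on the bench near the middle of its footprint; x towards its high end (the slope rises along +x), z up. Its sloping face, 28 degrees from level, looks roughly to the robot's left: the high end is to the right.
- deck: The dock's sloping aluminium face. Origin on the sliding surface at its lower end, on the centre line; x up the slope, y across it (away from the robot), z square to the surface (28 deg from vertical). Surface z = 0, x = 0 to 170 mm. Two leaning dovetail rails, 17 mm high, y out to +-47 mm, from x = 12 to 78 mm, hold a pack's foot with 1.5 mm play to each side and 3 mm of lift.
- deck_home (a point): Where the origin of a latched pack lies: on the sliding surface, deck x = 47.5 mm, y = 0. To click in, the pack is pushed 2 mm farther down, to the hard stop at about x = 45 mm, and then springs back to here. The push needs up to about 12 N.
- deck_start (a point): Point on the bare upper deck (deck x = 136 mm, y = 0): a pack whose origin is beyond x = 123 mm is clear of the rails and can be lifted off or laid flat here. Between here and the rails (x = 108 to 78 mm) low flared guides, 9 mm high, no overhang, funnel the foot in; their mouth is about 7 mm wider than the rails to each side.
- deck_stop (a point): Middle of the end stop's face (deck x = 0, 7 mm above the surface; the stop is 14 mm high). A sprung steel ejector plunger in it pushes the pack up the slope, with 7 N when home and 5 N at the end of its 14 mm stroke; the pack then rests on it there.
- catch (a joint): Sprung catch, m: 0 up, 0.010 fully down. One piece: the release pad and a steel tongue standing 7 mm out of the deck (x = 37 to 51 mm, ramped above). Pressing takes 1.6 N at first, 5 N at the bottom; it springs back. It frees the pack at about 0.007. It snaps into a pocket under a pack that is home: near 0 with a pack home means latched; under an unlatched pack it reads 0.004 to 0.007.
- release_pad (a point): Centre of the top of the release pad: black, ribbed, 44 mm along the slope x 28 mm across, beside the rail that is nearer to the robot (deck x = 60, y = -65 mm), top 14 mm above the deck when up. It sinks square to the deck. When it is pressed right down the pack jumps about 14 mm up the slope and stays there.
- spent_pack: The flat pack, latched in the dock at first. Grey, 90 (x) x 64 (y) x 60 mm high, 0.24 to 0.38 kg, same end for end. Origin: centre of the underside. Dovetail foot 64 mm wide, z = 0 to 17 mm; housing 88 x 60 mm, z = 17 to 33; on it, over the origin, a black grab rib 18 mm thick (x), 54 mm long (y), z = 33 to 60 mm, to be gripped across its thickness. In the dock its x runs up the slope.
- charged_pack: The charged pack, identical to the spent one (same origin, axes and sizes), standing in the supply tray at first, its length along the tray. Either end may lead into the dock.
- supply_tray: Fixed open aluminium tray with the charged pack: 124 (x) x 98 (y) x 20 mm high, walls and floor 5 mm. Origin: centre of its underside; inner floor at z = 5 mm. Its long side lies roughly across the robot's view. Close behind the trays (40 to 80 mm) stands the analyser, 0.26 m high, with a laptop on it, from y = 0.12 m to the right, front at x = 0.62 m: keep back from it between dock and trays.
- return_tray: Identical tray, empty at the start: the spent pack goes here, with its origin within 16 mm lengthwise and 18 mm across of the tray's centre, length along the tray's x. The two trays may stand either way round.
- petri_dish: Bystander: petri dish, 91 mm across, 16 mm high, at the left, beyond the dock's low end. Origin: centre of the underside.
- beaker: Bystander: small clear beaker, 54 mm across, 70 mm high, right of the trays. Origin: centre of the underside.
- marker: Bystander: red marker pen, 128 mm long, lying behind the trays. Origin: centre of the underside.
Mind the look-alikes: they are no part of the job. What is shaped like the spent_pack but yellow is not meant.

How it is judged:
On the way, in this order (a step that is already met when the one before it is completed fails the run):
1. The release pad is pressed and the spent pack has popped at least 8 mm up the slope, still between the rails (value of joint catch above 0.003 m and x of spent_pack in the frame of deck between 0.0555 and 0.12 m), for 0.1 s.
2. The spent pack stands upright in the return tray, let go and at rest (x of spent_pack in the frame of return_tray between -0.016 and 0.016 m and y of spent_pack in the frame of return_tray between -0.018 and 0.018 m and z of spent_pack in the frame of return_tray between 0 and 0.009 m and angle between spent_pack's own z axis and vertical below 0.1 rad and linear speed of spent_pack below 0.02 m/s and contact force between spent_pack and the fingers below 0.1 N), for 0.2 s.
3. The charged pack is fully home in the dovetail and the catch has clicked (x of charged_pack in the frame of deck between 0.044 and 0.05 m and y of charged_pack in the frame of deck between -0.004 and 0.004 m and z of charged_pack in the frame of deck between -0.003 and 0.005 m and angle between the z axis of charged_pack and the z axis of deck, either way round below 0.08 rad and value of joint catch below 0.003 m), for 0.2 s.
At the end, for the whole second after the job is handed in: Charged pack latched: origin at deck x 44 to 50 mm, |y| < 4 mm, z -3 to 5 mm, within 0.08 rad of flat on it, catch under 3 mm. Spent pack upright (0.1 rad) on the return tray's floor, within 16 mm (tray x) and 18 mm (tray y) of its centre. Both at rest (all of step 3 and x of spent_pack in the frame of return_tray between -0.016 and 0.016 m and y of spent_pack in the frame of return_tray between -0.018 and 0.018 m and z of spent_pack in the frame of return_tray between 0 and 0.009 m and angle between spent_pack's own z axis and vertical below 0.1 rad and linear speed of each of spent_pack, charged_pack below 0.02 m/s); the robot touches nothing.
It fails at once if The petri dish, the beaker or the marker is moved by more than 20 mm (distance of any of petri_dish, beaker, marker from where it was at the start of the episode above 0.02 m).
It also fails if it takes over 64 s, if anything falls off the work surface, if the arm or the gripper's body presses on something with over 40 N, if the wrist force passes 120 N, or if a joint passes its speed limit or range.

## Working session

There is one attempt and no reset: what is moved stays moved. The work goes in short steps, Python scripts to look and compute and a tool call to move; the robot and the scene stay as the last step left them, time stands still between calls to the robot, and variables do not carry over. Pictures are saved under pics/ and viewed, about 8 in all and at most 12, crops included, and the job is handed in when it is done.

Besides the shell and the picture viewer there is one more tool, called after ">>>" as name(argument=value, ...), one argument or row to a line, values as JSON. play_rows: Moves the arm, as the interface text tells. Its arguments: {"type":"object","properties":{"deltas":{"type":"array"},"squeeze":{"type":"number"}},"required":["deltas"]}

```bash
mkdir -p pics; cat > h.py <<'E'
import numpy as np, cv2
from scipy.spatial.transform import Rotation as R
from bench import r
def cam(n):
    m=r.camera_model(n); K=np.array(m["mtx"]); Rm=R.from_rotvec(np.ravel(m["rvec"])).as_matrix(); t=np.ravel(m["tvec"]); return K,Rm,t
def cloud(n,d):
    K,Rm,t=cam(n); v,u=np.mgrid[:d.shape[0],:d.shape[1]]
    p=np.stack([(u-K[0,2])/K[0,0]*d,(v-K[1,2])/K[1,1]*d,d],-1)
    return (p-t)@Rm
def proj(n,P):
    K,Rm,t=cam(n); q=(np.atleast_2d(P)@Rm.T+t)@K.T; return q[:,:2]/q[:,2:]
E
python3 - <<'E'
from h import *
for n in("scene","top"):
    a,d=r.grab_frame(n); np.savez(f"{n}0.npz",a=a,d=d); 
    cv2.imwrite(f"pics/{n}0.png",cv2.resize(a[...,::-1],(800,600)))
    K,Rm,t=cam(n); print(n,K[0,0],-Rm.T@t,Rm.round(2).tolist())
print(r.get_obs(), r.grip_point_offset)
E
```

```text
scene 471.5228618185919 [-0.41327817  0.61260639  0.95213479] [[-0.49, -0.87, 0.01], [-0.53, 0.29, -0.8], [0.69, -0.39, -0.6]]
top 398.02245126781827 [0.46915337 0.04857741 1.28185585] [[-0.01, -1.0, -0.01], [-1.0, 0.01, -0.08], [0.08, 0.01, -1.0]]
{'clock': 0.1, 'joints': array([ 1.20090583,  0.47771742,  0.02234816,  1.5563821 , -0.01149889,
        1.10930101, -0.08313383]), 'qvel': array([-6.64941028e-04, -6.28920961e-04,  9.26886856e-04, -3.36485239e-03,
       -1.62390845e-03, -3.67090351e-04, -5.34018928e-05]), 'tau': array([ 4.97780624e-03, -5.97752666e+01,  1.61392417e+00, -2.81952077e+01,
        1.28791112e-02,  5.06881275e-03,  8.23762264e-06]), 'tcp_pos': array([ 0.17453845, -0.65147336,  0.2304106 ]), 'orientation': array([-3.11309146e+00, -4.09802878e-01,  5.39577848e-04]), 'contact_force': array([-0.38071616, -0.05567082, -0.55156222]), 'moment': array([-0.01471129, -0.01160795, -0.03524368]), 'grip_width': 0.0854975949277907} 0.0187
```

View pics/scene0.png

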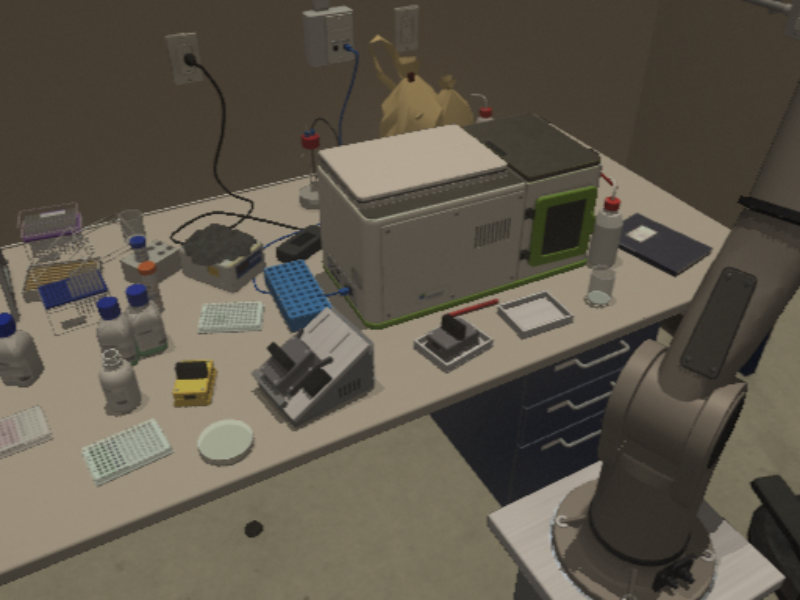

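View pics/top0.png

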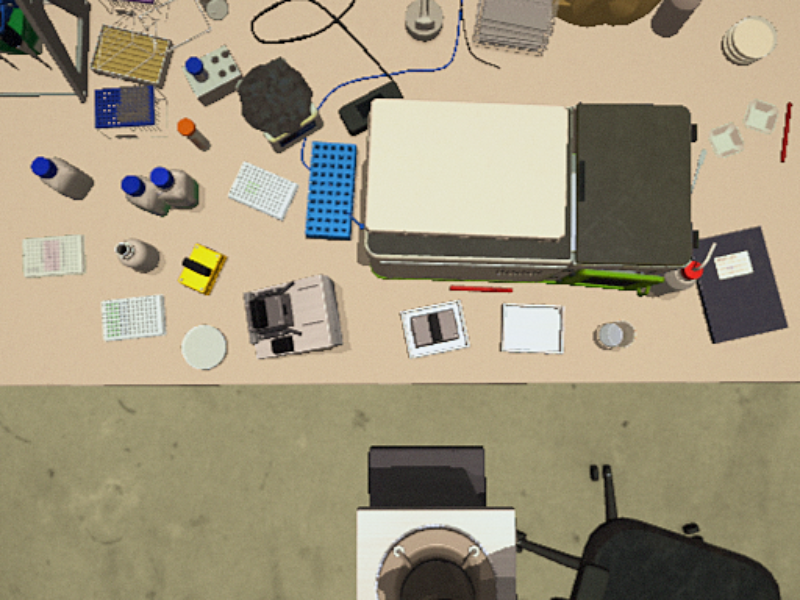

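```bash
cat > m.py <<'E'
from h import *
C={}
for n in("scene","top"):
    f=np.load(f"{n}0.npz"); P=cloud(n,f["d"]); C[n]=(P,f["a"],f["d"])
P,a,d=C["top"]
def pix(u,v): return P[int(v*.64),int(u*.64)].round(3)
for nm,u,v in[("dockTR",330,282),("dockBR",340,345),("dockL",250,320),("ch",435,328),("ret",532,328),("benchL",230,300),("analyserfront",470,285)]: print(nm,pix(u,v))
def rect(Q,nm):
    (c,s,an)=cv2.minAreaRect((Q[:,:2]*1000).astype(np.float32)); print(nm,len(Q),np.round(c,1),np.round(s,1),round(an,1))
for n in C:
    P,a,d=C[n]; ok=d>0; Z=P[...,2]
    def box(x0,x1,y0,y1,z0,z1): return ok&(P[...,0]>x0)&(P[...,0]<x1)&(P[...,1]>y0)&(P[...,1]<y1)&(Z>z0)&(Z<z1)
    print(n)
    for nm,y0,y1 in(("chtray",-.05,.12),("rettray",-.20,-.06)):
        m=box(.44,.62,y0,y1,.012,.026); k,l,st,ce=cv2.connectedComponentsWithStats(m.astype(np.uint8)); i=1+st[1:,4].argmax(); rect(P[l==i],nm)
    m=box(.44,.62,-.05,.12,.052,.075); rect(P[m],"chrib"); print(np.median(Z[m]))
    m=box(.42,.68,.18,.44,.03,.13); k,l,st,ce=cv2.connectedComponentsWithStats(m.astype(np.uint8)); i=1+st[1:,4].argmax(); D=P[l==i]; rect(D,"dock"); A=a[l==i].astype(int)
    # deck plane ransac, normal ~28deg from vertical
    rng=np.random.default_rng(0); best=0
    for _ in range(3000):
        q=D[rng.choice(len(D),3,0)]; nn=np.cross(q[1]-q[0],q[2]-q[0]); L=np.linalg.norm(nn)
        if L<1e-5: continue
        nn/=L; nn*=np.sign(nn[2]); 
        if abs(np.degrees(np.arccos(nn[2]))-28)>2.5: continue
        inl=abs((D-q[0])@nn)<.002
        if inl.sum()>best: best=inl.sum(); B=inl
    Q=D[B]; c=Q.mean(0); nn=np.linalg.svd(Q-c)[2][2]; nn*=np.sign(nn[2])
    print("plane",best,c.round(4),nn.round(3),np.degrees(np.arccos(nn[2])).round(2),"yaw of upslope",np.degrees(np.arctan2(-nn[1],-nn[0])).round(2))
    rect(Q,"deckpts")
    print("dock maxz",np.percentile(D[:,2],99.5))
E
python3 m.py
python3 - <<'E'
import cv2
a=cv2.imread('pics/scene0.png');b=cv2.imread('pics/top0.png')
import numpy as np
from h import *
s=np.load('scene0.npz')['a'][...,::-1];t=np.load('top0.npz')['a'][...,::-1]
o=np.hstack([cv2.resize(s[190:275,155:245],(400,378),interpolation=2),cv2.resize(t[168:240,148:228],(400,360),interpolation=2)[:360].copy() if 0 else cv2.resize(t[168:240,148:228],(400,378),interpolation=2)])
cv2.imwrite('pics/crop.png',o)
E
```

```text
dockTR [0.605 0.206 0.055]
dockBR [ 0.481  0.193 -0.002]
dockL [0.53  0.359 0.072]
ch [ 0.513 -0.001  0.066]
ret [ 0.514 -0.202  0.   ]
benchL [0.573 0.42  0.003]
analyserfront [ 0.603 -0.076 -0.003]
scene
chtray 174 [507.6  11.9] [105.5  98. ] 13.8
rettray 142 [ 510.9 -168.9] [102.9  61.3] 0.1
chrib 375 [554.   38.1] [165.5 130.7] 84.9
0.06385244891887724
dock 3217 [532.2 281.8] [142.9 182.9] 9.3
plane 902 [0.5222 0.2564 0.0852] [-0.072  0.459  0.886] 27.65 yaw of upslope -81.11
deckpts 902 [530.  284.6] [139.1 165. ] 10.0
dock maxz 0.11402909829813025
top
chtray 107 [537.9  27.2] [ 70.6 146.2] 48.1
rettray 118 [ 513.2 -169.5] [64.6 97.9] 87.8
chrib 158 [553.1  33.6] [158.5 125.2] 86.9
0.06485560674428428
dock 2541 [533.6 285.2] [138.3 181.8] 9.0
plane 882 [0.5326 0.2564 0.0871] [-0.072  0.46   0.885] 27.75 yaw of upslope -81.13
deckpts 882 [534.1 283.9] [137.8 159.7] 8.2
dock maxz 0.1149179445432718
```

View pics/crop.png

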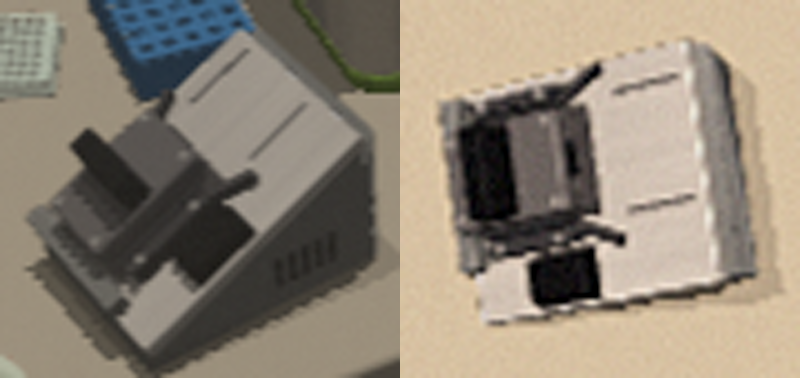

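```bash
cat >> h.py <<'E'
def ray(n,uv,p0,nn):
    K,Rm,t=cam(n); o=-Rm.T@t; uv=np.atleast_2d(uv); w=np.c_[uv,np.ones(len(uv))]@np.linalg.inv(K).T@Rm
    return o+w*(((p0-o)@nn)/(w@nn))[:,None]
yaw=np.radians(-81.1); th=np.radians(28)
DX=np.array([np.cos(yaw)*np.cos(th),np.sin(yaw)*np.cos(th),np.sin(th)])
DY=np.array([-np.sin(yaw),np.cos(yaw),0]); DZ=np.cross(DX,DY); DR=np.c_[DX,DY,DZ]
E
cat > m2.py <<'E'
from h import *
ref=np.array([.53,.2564,.0865])
for n in("scene","top"):
    f=np.load(f"{n}0.npz"); a=f["a"]; d=f["d"]; P=cloud(n,d); D=(P-ref)@DR
    hsv=cv2.cvtColor(a,cv2.COLOR_RGB2HSV); V=hsv[...,2].astype(int)
    near=(abs(D[...,0])<.2)&(abs(D[...,1])<.12)&(d>0)&(P[...,2]>.02)
    pl=near&(abs(D[...,2])<.004)
    print(n,"planez",np.median(D[...,2][pl]))
    for s in(-.06,-.05,-.03,0,.03,.05):
        q=D[pl&(abs(D[...,1]-s)<.006)]; print("y",s,"x",q[:,0].min().round(4),q[:,0].max().round(4))
    for s in(.02,.04,.06):
        q=D[pl&(abs(D[...,0]-s)<.006)]; print("x",s,"y",q[:,1].min().round(4),q[:,1].max().round(4))
    dk=(V<45)&near
    k,l,st,ce=cv2.connectedComponentsWithStats(dk.astype(np.uint8))
    for i in range(1,k):
        if st[i,4]>25:
            q=D[l==i]; z=np.median(q[:,2]); vs,us=np.nonzero(l==i); E=(ray(n,np.c_[us,vs],ref+DZ*z,DZ)-ref)@DR
            print("dark",st[i],"z",z.round(4),"med",np.median(q,0).round(4),"ext",E.min(0).round(4),E.max(0).round(4))
    # trays
    for nm,cx,cy in(("ch",.513,0),("ret",.514,-.17)):
        w=ray(n,np.c_[np.tile(np.arange(512),384),np.repeat(np.arange(384),512)],np.array([0,0,.02]),np.array([0,0,1.])).reshape(384,512,3)
        reg=(abs(w[...,0]-cx)<.085)&(abs(w[...,1]-cy)<.085)
        m=reg&(hsv[...,1]<45)&(V>100); m=cv2.morphologyEx(m.astype(np.uint8),cv2.MORPH_CLOSE,np.ones((3,3)))
        k,l,st,ce=cv2.connectedComponentsWithStats(m); i=1+st[1:,4].argmax(); Q=(w[l==i][:,:2]*1000).astype(np.float32)
        print(nm,st[i],cv2.minAreaRect(Q))
        if nm=="ch":
            w6=ray(n,np.c_[np.tile(np.arange(512),384),np.repeat(np.arange(384),512)],np.array([0,0,.06]),np.array([0,0,1.])).reshape(384,512,3)
            m=(V<50)&(abs(w6[...,0]-cx)<.04)&(abs(w6[...,1]-cy)<.04)&(P[...,2]>.05); k,l,st,ce=cv2.connectedComponentsWithStats(m.astype(np.uint8)); i=1+st[1:,4].argmax()
            print("rib",st[i],cv2.minAreaRect((w6[l==i][:,:2]*1000).astype(np.float32)), "cloud",np.median(P[l==i],0))
E
python3 m2.py
```

```text
scene planez -0.0007296372079467304
y -0.06 x -0.1217 0.0599
y -0.05 x -0.1224 0.0599
y -0.03 x -0.1233 0.0589
y 0 x -0.1095 0.0582
y 0.03 x -0.0164 0.0596
y 0.05 x -0.0163 0.197
x 0.02 y -0.0623 0.0758
x 0.04 y -0.0644 0.0745
x 0.06 y -0.0629 0.0745
dark [283 207  13  11  42] z -0.1537 med [ 0.197  -0.0603 -0.1537] ext [ 0.192  -0.0893 -0.1537] [ 0.2018 -0.0316 -0.1537]
dark [172 220  16  17 122] z 0.0574 med [-0.064   0.0086  0.0574] ext [-0.072  -0.0249  0.0574] [-0.0549  0.0457  0.0574]
dark [186 230  26  24 228] z 0.011 med [-0.0529 -0.0431  0.011 ] ext [-0.0965 -0.0642  0.011 ] [-0.0074 -0.024   0.011 ]
ch [265 202  51  32 229] ((506.1120910644531, -4.695671081542969), (107.74605560302734, 125.94810485839844), 10.427926063537598)
rib [283 201  15  13 108] ((508.15960693359375, -0.683441162109375), (63.43367385864258, 28.32700538635254), 12.841835021972656) cloud [5.07317455e-01 2.01130238e-04 6.24097150e-02]
ret [318 186  47  26 563] ((512.3610229492188, -194.14944458007812), (124.63156127929688, 98.1095962524414), 87.56568145751953)
top planez 0.0003687399791529717
y -0.06 x -
[... 185 characters left out ...]
06 y -0.0609 0.0736
dark [160 181  28  33 262] z 0.0437 med [-0.0577  0.0204  0.0437] ext [-0.085  -0.0176  0.0437] [0.0249 0.0646 0.0437]
dark [174 215  14  11 120] z 0.0135 med [-0.0438 -0.0437  0.0135] ext [-0.0696 -0.0576  0.0135] [-0.0197 -0.0282  0.0135]
ch [ 256  192   45   38 1116] ((510.9684143066406, -3.2905044555664062), (98.59114074707031, 125.1577377319336), 10.948908805847168)
rib [274 201   9  17 102] ((513.2918701171875, -0.4956197738647461), (51.62776565551758, 18.058626174926758), 10.763740539550781) cloud [ 0.51316566 -0.0007721   0.06454336]
ret [ 321  194   38   33 1147] ((510.9051818847656, -197.5486297607422), (117.44038391113281, 99.13428497314453), 87.17994689941406)
```

```bash
cat > m3.py <<'E'
from h import *
ref=np.array([.53,.2564,.0865])
for n in("scene","top"):
    f=np.load(f"{n}0.npz"); a=f["a"]; d=f["d"]; P=cloud(n,d); D=(P-ref)@DR
    near=(abs(D[...,0]+.05)<.08)&(abs(D[...,1])<.12)&(d>0)&(P[...,2]>.02)
    for nm,z0,z1,x0,x1,y0,y1 in(("rib",.054,.066,-.09,-.03,-.05,.08),("housing",.030,.036,-.12,0.02,-.05,.08),("rails",.013,.021,-.11,-.03,-.1,.1),("pad",.009,.019,-.09,-.01,-.08,-.02)):
        m=near&(D[...,2]>z0)&(D[...,2]<z1)&(D[...,0]>x0)&(D[...,0]<x1)&(D[...,1]>y0)&(D[...,1]<y1)
        q=D[m]; 
        if len(q): print(n,nm,len(q),"lo",np.percentile(q,2,axis=0).round(4),"hi",np.percentile(q,98,axis=0).round(4),"med",np.median(q,0).round(4))
    if n=="top":
        np.set_printoptions(linewidth=250); print((D[192:236:2,158:220:2,2]*1000).round().astype(int))
E
python3 m3.py
```

```text
scene rib 102 lo [-0.0703 -0.0057  0.0547] hi [-0.0533  0.0471  0.0629] med [-0.0623  0.0191  0.0585]
scene housing 351 lo [-0.1035 -0.009   0.0302] hi [-0.0207  0.0482  0.0351] med [-0.0625  0.0171  0.0323]
scene rails 182 lo [-0.1022 -0.0549  0.0131] hi [-0.0322 -0.004   0.0198] med [-0.0567 -0.0211  0.0147]
scene pad 196 lo [-0.0853 -0.0583  0.0091] hi [-0.0284 -0.021   0.0168] med [-0.0511 -0.0394  0.0128]
top rib 100 lo [-0.0733 -0.0027  0.0543] hi [-0.0553  0.048   0.063 ] med [-0.0626  0.0229  0.0595]
top housing 231 lo [-0.1058 -0.0055  0.0302] hi [-0.0208  0.0511  0.0358] med [-0.0442  0.021   0.0332]
top rails 219 lo [-0.0975 -0.0522  0.0131] hi [-0.0333  0.0684  0.0194] med [-0.0593 -0.0165  0.0154]
top pad 137 lo [-0.0772 -0.0552  0.0096] hi [-0.0148 -0.0207  0.0177] med [-0.0499 -0.0392  0.0139]
[[  13   62   62   53   44   38   35   38   33   35   32   25   17    8    3    1    0    3    0   -1   -2    0    2    1    3   -8   -9  -35  -85 -106 -110]
 [  33   60   61   54   46   38   35   32   34   32   34   29   19    7   -1    0    2   -1    2    3    1   -2   -1    5 
[... 2496 characters left out ...]
2  -67  -73  -73  -74  -77  -81  -79  -90  -93  -96 -100  -96 -102]
 [ -12  -14  -21   -1    3    2   -1   -8  -38  -38  -43  -44  -49  -50  -54  -56  -60  -63  -65  -70  -73  -78  -81  -82  -83  -83  -93  -91  -99  -98 -103]
 [ -15  -17  -17  -19  -27  -25  -28  -32  -33  -39  -37  -48  -51  -49  -57  -57  -61  -62  -67  -67  -71  -73  -77  -84  -89  -86  -88  -94  -96 -100 -101]
 [ -10  -13  -18  -21  -22  -24  -34  -33  -36  -38  -44  -45  -48  -49  -55  -56  -58  -62  -69  -67  -74  -75  -73  -80  -80  -89  -90  -94  -94  -98  -99]
 [  -8  -16  -19  -19  -20  -25  -28  -30  -37  -38  -40  -43  -48  -52  -53  -55  -59  -68  -65  -69  -71  -72  -79  -79  -83  -88  -90  -93  -95  -96 -103]]
```

```bash
cat >> h.py <<'E'
O=np.array([.53,.2564,.0865])-.110*DX+.0215*DY
def dk(x,y,z): return O+DR@(np.array([x,y,z])/1000), np.c_[DY,DX,-DZ]
def vt(x,y,z,deg):
    a=np.radians(deg); ty=np.array([np.cos(a),np.sin(a),0]); tz=np.array([0,0,-1.]); return np.array([x,y,z])/1000,np.c_[np.cross(ty,tz),ty,tz]
def plan(*ts):
    o=r.get_obs(); p=o["tcp_pos"]; Q=R.from_rotvec(o["orientation"]).as_matrix()
    print("t",round(o["clock"],2),"p",(p*1000).round(1),"deck",((p-O)@DR*1000).round(1),"F",o["contact_force"].round(1),"Fdeck",(o["contact_force"]@DR).round(1),"w",round(o["grip_width"]*1000,1))
    for q,Rt in ts: print(((q-p)@Q*1000).round(1).tolist(), R.from_matrix(Q.T@Rt).as_rotvec().round(3).tolist(), "world",(q*1000).round())
E
python3 - <<'E'
from h import *
plan(vt(450,-250,330,-81.1),vt(450,180,330,-81.1),dk(60,-66,90),dk(60,-66,30))
f=np.load("scene0.npz"); 
for n,cs in(("scene",.21),("top",.21)):
    f=np.load(f"{n}0.npz"); a=f["a"]; hsv=cv2.cvtColor(a,cv2.COLOR_RGB2HSV)
    w=ray(n,np.c_[np.tile(np.arange(512),384),np.repeat(np.arange(384),512)],np.array([0,0,.02]),np.array([0,0,1.])).reshape(384,512,3)
    m=(abs(w[...,0]-.512)<.085)&(abs(w[...,1]+.195)<.085)&(hsv[...,1]<45)&(hsv[...,2]>100)
    k,l,st,ce=cv2.connectedComponentsWithStats(m.astype(np.uint8)); i=1+st[1:,4].argmax(); print(n,st[i],cv2.minAreaRect((w[l==i][:,:2]*1000).astype(np.float32)))
print(O)
E
```

```text
t 0.1 p [ 174.5 -651.5  230.4] deck [ 921.  -513.1 -268.2] F [-0.4 -0.1 -0.6] Fdeck [-0.3 -0.4 -0.5] w 85.5
[370.0, -316.7, -99.1] [-0.002, 0.0, 0.106] world [ 450. -250.  330.]
[481.2, -732.0, -98.4] [-0.002, 0.0, 0.106] world [450. 180. 330.]
[543.2, -875.4, 89.3] [-0.49, -0.026, 0.104] world [473. 335. 142.]
[540.3, -847.3, 142.2] [-0.49, -0.026, 0.104] world [477. 307.  90.]
scene [318 186  49  26 587] ((511.98248291015625, -203.0533447265625), (125.51089477539062, 98.1095962524414), 87.56568145751953)
top [ 321  194   41   33 1219] ((510.70025634765625, -201.70960998535156), (125.77244567871094, 99.13428497314453), 87.17994689941406)
[0.53621501 0.35568112 0.03485813]
```

>>> play_rows(
  deltas=[
    [0,[370,-317,-99],[0,0,0.1]],
    [0,[370,-317,-99],[0,0,0.1]],
    [0,[370,-317,-99],[0,0,0.1]],
    [0,[370,-317,-99],[0,0,0.1]],
    [0,[370,-317,-99],[0,0,0.1]],
    [0,[370,-317,-99],[0,0,0.1]],
    [0,[370,-317,-99],[0,0,0.1]],
    [0,[370,-317,-99],[0,0,0.1]],
  ],
)

```text
clock: 1.1
tcp_pos: [0.4506, -0.2477, 0.3302]
orientation: [-3.13, -0.254, 0.001]
contact_force: [1.8, 0.3, -0.2]
grip_width: -0.0001
```

```bash
python3 -c "
from h import *
plan(vt(450,180,330,-81.1),dk(60,-66,90),dk(60,-66,30))"
```

```text
t 1.1 p [ 450.6 -247.7  330.2] deck [ 653.3 -177.9  -12.9] F [ 1.8  0.3 -0.2] Fdeck [-0.1  1.8 -0.2] w -0.1
[68.4, -422.2, 0.8] [-0.002, 0.0, 0.007] world [450. 180. 330.]
[115.9, -571.1, 188.6] [-0.49, -0.001, 0.007] world [473. 335. 142.]
[115.7, -542.9, 241.5] [-0.49, -0.001, 0.007] world [477. 307.  90.]
```

>>> play_rows(
  deltas=[
    [0,[68,-422,1],[0,0,0]],
    [0,[68,-422,1],[0,0,0]],
    [0,[68,-422,1],[0,0,0]],
    [0,[68,-422,1],[0,0,0]],
    [0,[68,-422,1],[0,0,0]],
    [0,[68,-422,1],[0,0,0]],
    [0,[68,-422,1],[0,0,0]],
    [0,[112,-560,60],[-0.49,0,0]],
  ],
)

```text
clock: 2.1
tcp_pos: [0.4583, 0.2249, 0.3112]
orientation: [2.974, 0.232, 0.013]
contact_force: [2.3, -1.3, -1.1]
grip_width: 0.0
```

```bash
python3 -c "
from h import *
plan(dk(60,-66,90),dk(60,-66,20),dk(60,-66,3))"
```

```text
t 2.1 p [458.3 224.9 311.2] deck [233.2 -97.2 189. ] F [ 2.3 -1.3 -1.1] Fdeck [ 0.9  2.1 -1.7] w 0.0
[31.9, -131.8, 149.6] [-0.33, 0.004, 0.001] world [473. 335. 142.]
[32.2, -109.2, 215.9] [-0.33, 0.004, 0.001] world [478. 302.  81.]
[32.2, -103.7, 231.9] [-0.33, 0.004, 0.001] world [479. 295.  66.]
```

>>> play_rows(
  deltas=[
    [0,[32,-132,150],[-0.33,0,0]],
    [0,[32,-132,150],[-0.33,0,0]],
    [0,[32,-132,150],[-0.33,0,0]],
    [0,[32,-132,150],[-0.33,0,0]],
    [0,[32,-132,150],[-0.33,0,0]],
    [0,[32,-110,213],[-0.33,0,0]],
    [0,[32,-110,213],[-0.33,0,0]],
    [0,[32,-110,213],[-0.33,0,0]],
  ],
)

```text
clock: 3.1
tcp_pos: [0.4786, 0.3031, 0.0856]
orientation: [2.646, 0.203, 0.049]
contact_force: [0.8, 0.7, 1.2]
grip_width: 0.0001
```

```bash
python3 -c "
from h import *
plan(dk(60,-66,10),dk(60,-66,3))
a,d=r.grab_frame('scene'); cv2.imwrite('pics/s1.png',cv2.resize(a[150:290,130:290,::-1],(640,560),interpolation=2))"
```

```text
t 3.1 p [478.6 303.1  85.6] deck [ 61.8 -65.   24.6] F [0.8 0.7 1.2] Fdeck [0.1 0.9 1.3] w 0.1
[-0.9, -1.8, 14.6] [-0.0, 0.002, -0.001] world [478. 298.  72.]
[-0.9, -1.8, 21.6] [-0.0, 0.002, -0.001] world [479. 295.  66.]
```

View pics/s1.png

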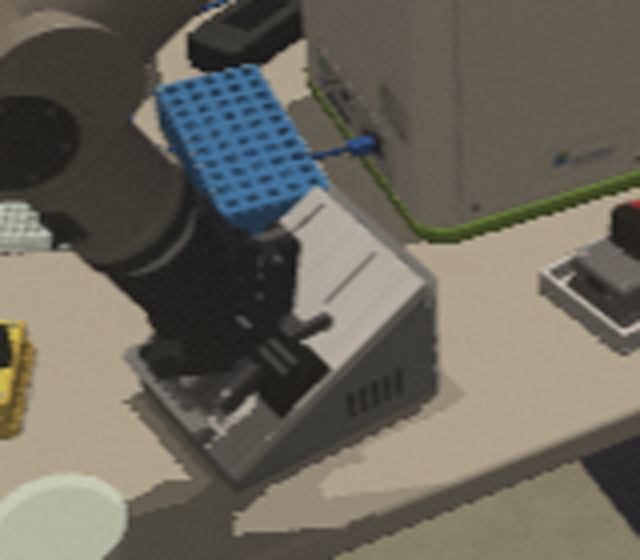

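>>> play_rows(
  deltas=[
    [0,[-1,-2,10],[0,0,0]],
    [0,[-1,-2,14],[0,0,0]],
    [0,[-1,-2,17],[0,0,0]],
    [0,[-1,-2,20],[0,0,0]],
    [0,[-1,-2,21],[0,0,0]],
    [0,[-1,-2,21],[0,0,0]],
    [0,[-1,-2,21],[0,0,0]],
  ],
)

```text
clock: 4.03
tcp_pos: [0.4791, 0.2966, 0.0666]
orientation: [2.648, 0.205, 0.051]
contact_force: [2.3, 1.8, 4.6]
grip_width: 0.0001
```

```bash
cat >> h.py <<'E'
def rib(n="top"):
    a,d=r.grab_frame(n); P=cloud(n,d); D=(P-O)@DR*1000
    m=(d>0)&(a.max(2)<70)&(D[...,2]>54)&(D[...,2]<66)&(abs(D[...,1])<40)&(D[...,0]>0)&(D[...,0]<170)
    print("rib",n,m.sum(), np.percentile(D[m],[3,50,97],axis=0).round(1).tolist() if m.any() else ""); return a,d
E
python3 -c "
from h import *
plan(dk(60,-66,60))
rib();rib('scene')"
```

```text
t 4.03 p [479.1 296.6  66.6] deck [ 58.6 -65.6   4.8] F [2.3 1.8 4.6] Fdeck [0.9 2.6 4.7] w 0.1
[-0.4, 1.2, -55.2] [-0.003, 0.0, -0.001] world [475. 321. 116.]
rib top 95 [[53.6, -23.5, 54.8], [63.1, 1.5, 59.8], [69.9, 25.6, 63.8]]
rib scene 0
```

>>> play_rows(
  deltas=[
    [60,[0,1,-55],[0,0,0]],
    [60,[0,1,-100],[0,0,0]],
    [60,[0,1,-100],[0,0,0]],
    [60,[66,3,-100],[0,0,0]],
    [60,[66,3,-100],[0,0,0]],
    [60,[66,3,-70],[0,0,0]],
    [60,[66,3,-70],[0,0,0]],
  ],
)

```text
clock: 5.0
tcp_pos: [0.5383, 0.3327, 0.1266]
orientation: [2.643, 0.204, 0.043]
contact_force: [0.3, -0.1, 0.0]
grip_width: 0.0599
```

```bash
python3 -c "
from h import *
rib('scene')
plan(dk(62,0,36))
a,d=rib()
cv2.imwrite('pics/s2.png',cv2.resize(r.grab_frame('scene')[0][150:290,130:290,::-1],(640,560),interpolation=2))"
```

```text
rib scene 98 [[55.0, -27.6, 54.9], [62.8, -5.6, 59.9], [70.2, 24.0, 63.6]]
t 5.05 p [538.6 334.4 128.1] deck [62.7 -1.  72.3] F [ 0.4 -1.2 -0.6] Fdeck [ 0.8  0.2 -1.1] w 60.0
[1.1, -0.7, 36.3] [0.001, 0.005, 0.0] world [542. 318.  96.]
rib top 54 [[53.4, -24.3, 54.6], [65.0, -13.0, 60.0], [72.1, 28.2, 64.3]]
```

View pics/s2.png

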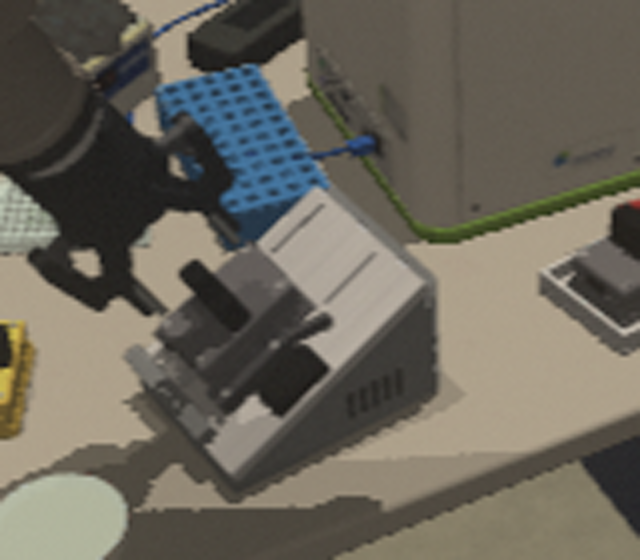

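>>> play_rows(
  deltas=[
    [60,[1,0,20],[0,0,0]],
    [60,[1,0,35],[0,0,0]],
    [60,[1,0,35],[0,0,0]],
    [10,[1,0,35],[0,0,0]],
    [10,[1,0,35],[0,0,0]],
    [10,[1,0,35],[0,0,0]],
    [10,[1,0,35],[0,0,0]],
    [10,[1,0,35],[0,0,0]],
  ],
  squeeze=60,
)

```text
clock: 6.15
tcp_pos: [0.5425, 0.3213, 0.0991]
orientation: [2.649, 0.206, 0.05]
contact_force: [-0.0, 2.4, 0.9]
grip_width: 0.0165
```

```bash
python3 -c "
from h import *
plan(dk(62,0,36.5),dk(138,0,36.5),dk(138,0,110))"
```

```text
t 6.15 p [542.5 321.3  99.1] deck [61.   0.9 40.3] F [-0.   2.4  0.9] Fdeck [-1.7  0.4  1.9] w 16.5
[-0.9, 1.0, 3.8] [-0.004, 0.0, 0.0] world [542. 319.  96.]
[-0.9, 77.0, 3.6] [-0.004, 0.0, 0.0] world [552. 252. 132.]
[-1.0, 76.7, -69.9] [-0.004, 0.0, 0.0] world [547. 286. 197.]
```

>>> play_rows(
  deltas=[
    [10,[0,15,0],[0,0,0]],
    [10,[0,30,0],[0,0,0]],
    [10,[0,45,0],[0,0,0]],
    [10,[0,60,0],[0,0,0]],
    [10,[0,76,0],[0,0,0]],
    [10,[0,76,0],[0,0,0]],
    [10,[0,76,0],[0,0,0]],
  ],
)

```text
clock: 7.02
tcp_pos: [0.553, 0.2546, 0.1345]
orientation: [2.649, 0.206, 0.05]
contact_force: [-0.1, 0.3, -0.9]
grip_width: 0.0165
```

```bash
python3 -c "
from h import *
a,d=rib('scene')
plan(dk(138,0,45),dk(138,0,120),vt(480,60,250,-85),vt(511,-202,250,-92.7),vt(511,-202,60,-92.7))"
```

```text
rib scene 119 [[122.2, -26.9, 55.5], [140.4, -7.5, 59.2], [156.7, 22.3, 64.2]]
t 7.08 p [552.8 254.9 134.4] deck [136.9   0.8  39.9] F [-0.4  0.3 -0.8] Fdeck [-0.7 -0.3 -0.6] w 16.8
[-0.8, 1.1, -5.1] [-0.003, 0.001, 0.001] world [552. 256. 139.]
[-0.9, 0.9, -80.1] [-0.003, 0.001, 0.001] world [546. 291. 206.]
[-102.2, 214.3, -17.6] [0.485, -0.016, 0.067] world [480.  60. 250.]
[-112.2, 447.5, 105.4] [0.484, -0.048, 0.199] world [ 511. -202.  250.]
[-112.0, 358.8, 273.5] [0.484, -0.048, 0.199] world [ 511. -202.   60.]
```

>>> play_rows(
  deltas=[
    [10,[0,0,-40],[0,0,0]],
    [10,[0,0,-80],[0,0,0]],
    [10,[0,0,-80],[0,0,0]],
    [10,[-102,60,-70],[0.1,0,0]],
    [10,[-102,110,-55],[0.25,0,0]],
    [10,[-102,160,-35],[0.4,0,0]],
    [10,[-102,214,-18],[0.485,-0.016,0.067]],
    [10,[-102,214,-18],[0.485,-0.016,0.067]],
  ],
)

```text
clock: 8.07
tcp_pos: [0.4793, 0.0509, 0.2487]
orientation: [3.136, 0.114, -0.005]
contact_force: [-0.6, 0.5, -3.9]
grip_width: 0.0167
```

```bash
python3 -c "
from h import *
plan(vt(511,-202,250,-92.7),vt(511,-202,75,-92.7))"
```

```text
t 8.07 p [479.3  50.9 248.7] deck [ 358.5 -103.4   51.6] F [-0.6  0.5 -3.9] Fdeck [-2.3 -0.5 -3.2] w 16.7
[13.3, 254.5, -0.6] [0.003, 0.003, 0.12] world [ 511. -202.  250.]
[13.9, 254.0, 174.4] [0.003, 0.003, 0.12] world [ 511. -202.   75.]
```

>>> play_rows(
  deltas=[
    [10,[13,80,0],[0,0,0.04]],
    [10,[13,130,0],[0,0,0.08]],
    [10,[13,180,0],[0,0,0.12]],
    [10,[13,230,0],[0,0,0.12]],
    [10,[13,254,0],[0,0,0.12]],
    [10,[13,254,60],[0,0,0.12]],
    [10,[13,254,120],[0,0,0.12]],
    [10,[13,254,120],[0,0,0.12]],
  ],
)

```text
clock: 9.07
tcp_pos: [0.5044, -0.2012, 0.1237]
orientation: [-3.14, 0.075, 0.026]
contact_force: [-0.3, 0.3, -2.9]
grip_width: 0.0168
```

```bash
python3 -c "
from h import *
plan(vt(511,-202,75,-92.7),vt(511,-202,46,-92.7))
a,d=r.grab_frame('scene'); cv2.imwrite('pics/s3.png',cv2.resize(a[140:240,270:400,::-1],(780,600),interpolation=2))"
```

```text
t 9.07 p [ 504.4 -201.2  123.7] deck [ 523.2 -117.6 -177.5] F [-0.3  0.3 -2.9] Fdeck [-1.6 -0.3 -2.4] w 16.8
[7.4, 0.5, 48.6] [0.0, 0.016, -0.001] world [ 511. -202.   75.]
[7.9, 0.5, 77.6] [0.0, 0.016, -0.001] world [ 511. -202.   46.]
```

View pics/s3.png

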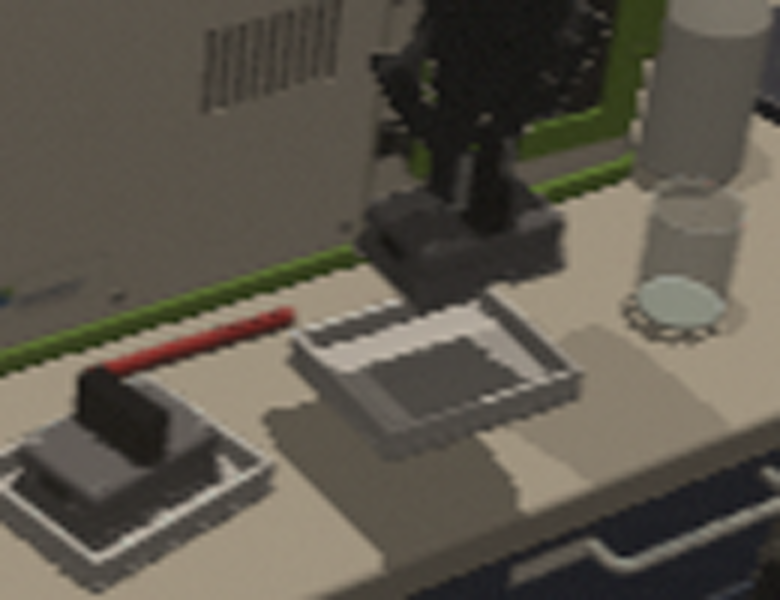

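>>> play_rows(
  deltas=[
    [10,[7,0,20],[0,0.016,0]],
    [10,[7,0,45],[0,0.016,0]],
    [10,[7,0,60],[0,0.016,0]],
    [10,[7,0,70],[0,0.016,0]],
    [10,[7,0,75],[0,0.016,0]],
    [10,[7,0,78],[0,0.016,0]],
    [10,[7,0,78],[0,0.016,0]],
  ],
)

```text
clock: 10.0
tcp_pos: [0.514, -0.2021, 0.0494]
orientation: [3.139, -0.075, 0.01]
contact_force: [0.3, -1.1, -3.9]
grip_width: 0.0164
```

```bash
python3 -c "
from h import *
plan(vt(511,-202,45,-92.7))"
```

```text
t 10.0 p [ 514.  -202.1   49.4] deck [ 490.3 -108.2 -244.3] F [ 0.3 -1.1 -3.9] Fdeck [-0.8  0.1 -3.9] w 16.4
[-3.0, 0.0, 4.3] [0.002, -0.007, -0.001] world [ 511. -202.   45.]
```

Still hanging (Fz −3.9 N). Lower a few more mm, then open.

>>> play_rows(
  deltas=[
    [10,[-2,0,3],[0,0,0]],
    [10,[-2,0,6],[0,0,0]],
    [10,[-2,0,8],[0,0,0]],
    [10,[-2,0,8],[0,0,0]],
    [10,[-2,0,8],[0,0,0]],
  ],
)

```text
clock: 10.62
tcp_pos: [0.5128, -0.2019, 0.0438]
orientation: [3.137, -0.075, 0.012]
contact_force: [-7.1, 2.0, 22.0]
grip_width: 0.0167
```

```bash
python3 -c "
from h import *
plan(vt(511,-202,45,-92.7))"
```

```text
t 10.62 p [ 512.8 -201.9   43.8] deck [ 487.4 -109.4 -249. ] F [-7.1  2.  22. ] Fdeck [ 7.6 -6.7 20.9] w 16.7
[-1.7, 0.2, -1.2] [0.003, -0.008, -0.001] world [ 511. -202.   45.]
```

>>> play_rows(
  deltas=[
    [10,[0,0,-1],[0,0,0]],
    [45,[0,0,-1],[0,0,0]],
    [45,[0,0,-1],[0,0,0]],
    [45,[0,0,-2],[0,0,0]],
    [45,[0,0,-40],[0,0,0]],
    [45,[0,0,-90],[0,0,0]],
    [45,[0,0,-130],[0,0,0]],
    [45,[0,0,-130],[0,0,0]],
  ],
)

```text
clock: 11.62
tcp_pos: [0.514, -0.202, 0.1771]
orientation: [3.135, -0.075, 0.021]
contact_force: [0.8, 0.1, -0.1]
grip_width: 0.045
```

```bash
python3 -c "
from h import *
plan(vt(512,-1,160,-79.2),vt(512,-1,90,-79.2))
a,d=r.grab_frame('top'); P=cloud('top',d)
for y in(-.202,0):
    m=(d>0)&(a.max(2)<75)&(P[...,2]>.05)&(P[...,2]<.075)&(abs(P[...,1]-y)<.05)&(abs(P[...,0]-.512)<.05)
    vs,us=np.nonzero(m); w=ray('top',np.c_[us,vs],np.array([0,0,.063]),np.array([0,0,1.])); print(len(w),cv2.minAreaRect((w[:,:2]*1000).astype(np.float32)),np.median(P[m],0))
a,d=r.grab_frame('scene'); cv2.imwrite('pics/s4.png',cv2.resize(a[140:240,270:400,::-1],(780,600),interpolation=2))"
```

```text
t 11.62 p [ 514.  -202.   177.1] deck [ 550.3 -108.2 -131.4] F [ 0.8  0.1 -0.1] Fdeck [-0.1  0.8 -0.1] w 45.0
[-11.9, -200.8, 15.9] [0.007, -0.013, -0.237] world [512.  -1. 160.]
[-12.9, -201.1, 85.9] [0.007, -0.013, -0.237] world [512.  -1.  90.]
54 ((513.5668334960938, -199.30532836914062), (18.254318237304688, 52.09870529174805), 88.65465545654297) [ 0.49835839 -0.19863819  0.06356327]
104 ((513.236083984375, -0.652064323425293), (51.50099563598633, 18.578065872192383), 10.763741493225098) [ 0.51308707 -0.00073983  0.06481552]
```

View pics/s4.png

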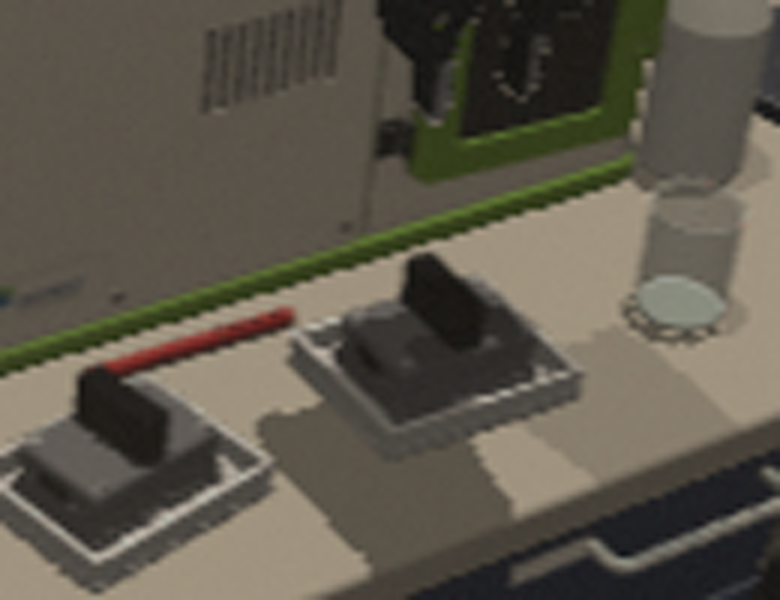

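>>> play_rows(
  deltas=[
    [60,[-6,-60,16],[0,0,-0.1]],
    [60,[-9,-110,16],[0,0,-0.237]],
    [60,[-12,-170,16],[0.007,-0.013,-0.237]],
    [60,[-12,-201,16],[0.007,-0.013,-0.237]],
    [60,[-13,-201,60],[0.007,-0.013,-0.237]],
    [60,[-13,-201,86],[0.007,-0.013,-0.237]],
    [60,[-13,-201,86],[0.007,-0.013,-0.237]],
  ],
)

```text
clock: 12.6
tcp_pos: [0.5062, -0.0005, 0.0841]
orientation: [-3.124, -0.297, 0.019]
contact_force: [0.6, -0.0, 0.8]
grip_width: 0.0603
```

```bash
python3 -c "
from h import *
plan(vt(512.5,-.5,44,-79.2))"
```

```text
t 12.6 p [ 5.062e+02 -5.000e-01  8.410e+01] deck [ 329.7  -84.7 -119.6] F [ 0.6 -0.   0.8] Fdeck [0.5 0.6 0.7] w 60.3
[6.7, 1.4, 40.0] [-0.005, 0.012, 0.001] world [512.  -0.  44.]
```

>>> play_rows(
  deltas=[
    [60,[7,1,20],[-0.005,0.012,0]],
    [60,[7,1,38],[-0.005,0.012,0]],
    [60,[7,1,38],[-0.005,0.012,0]],
    [10,[7,1,38],[-0.005,0.012,0]],
    [10,[7,1,38],[-0.005,0.012,0]],
    [10,[7,1,38],[-0.005,0.012,0]],
    [10,[7,1,38],[-0.005,0.012,0]],
  ],
)

```text
clock: 13.48
tcp_pos: [0.5134, -0.0001, 0.0469]
orientation: [3.127, 0.297, 0.002]
contact_force: [-0.9, -0.8, 6.2]
grip_width: 0.0165
```

```bash
python3 -c "
from h import *
plan(vt(500,0,220,-80),vt(480,80,250,-81.1),dk(137,0.5,120),dk(137,.5,50))"
```

```text
t 13.47 p [ 5.134e+02 -1.000e-01  4.690e+01] deck [ 312.9  -77.6 -152.7] F [-0.9 -0.8  6.2] Fdeck [ 3.5 -1.   5.2] w 16.5
[-12.9, -2.5, -173.1] [0.001, -0.001, 0.015] world [500.   0. 220.]
[-17.5, -84.9, -203.2] [0.001, -0.001, 0.034] world [480.  80. 250.]
[87.9, -280.4, -158.2] [-0.488, -0.01, 0.033] world [547. 292. 205.]
[86.7, -247.6, -96.4] [-0.488, -0.01, 0.033] world [552. 259. 143.]
```

>>> play_rows(
  deltas=[
    [10,[0,0,-30],[0,0,0]],
    [10,[-5,0,-80],[0,0,0]],
    [10,[-12,-2,-130],[0,0,0.01]],
    [10,[-14,-30,-180],[0,0,0.03]],
    [10,[-17,-85,-203],[0,0,0.033]],
    [10,[-10,-130,-220],[0,0,0.033]],
    [10,[0,-180,-225],[-0.15,0,0.033]],
    [10,[10,-220,-225],[-0.3,0,0.033]],
  ],
)

```text
clock: 14.48
tcp_pos: [0.4819, 0.2189, 0.2731]
orientation: [2.83, 0.217, 0.049]
contact_force: [1.2, -1.4, -4.3]
grip_width: 0.0166
```

```bash
python3 -c "
from h import *
plan(dk(137,0.5,120),dk(137,.5,52))"
```

```text
t 14.47 p [481.9 218.9 273.1] deck [223.7 -74.8 150.8] F [ 1.2 -1.4 -4.3] Fdeck [-0.6  1.  -4.5] w 16.6
[74.5, -79.9, 46.9] [-0.184, -0.01, -0.004] world [547. 292. 205.]
[73.9, -67.5, 113.8] [-0.184, -0.01, -0.004] world [552. 260. 145.]
```

>>> play_rows(
  deltas=[
    [10,[40,-50,10],[-0.184,-0.01,0]],
    [10,[74,-80,30],[-0.184,-0.01,0]],
    [10,[74,-80,47],[-0.184,-0.01,0]],
    [10,[74,-80,47],[-0.184,-0.01,0]],
    [10,[74,-74,80],[-0.184,-0.01,0]],
    [10,[74,-68,113],[-0.184,-0.01,0]],
    [10,[74,-68,113],[-0.184,-0.01,0]],
  ],
)

```text
clock: 15.35
tcp_pos: [0.5514, 0.2573, 0.1457]
orientation: [2.644, 0.195, 0.049]
contact_force: [-0.6, -0.8, -2.6]
grip_width: 0.0168
```

```bash
python3 -c "
from h import *
plan(dk(137,0.5,43))
a,d=r.grab_frame('scene'); cv2.imwrite('pics/s5.png',cv2.resize(a[150:290,130:290,::-1],(640,560),interpolation=2))"
```

```text
t 15.35 p [551.4 257.3 145.7] deck [140.   -0.2  51.1] F [-0.6 -0.8 -2.6] Fdeck [-0.6 -0.7 -2.6] w 16.8
[0.7, -3.0, 8.1] [0.003, 0.004, -0.007] world [552. 256. 137.]
```

View pics/s5.png

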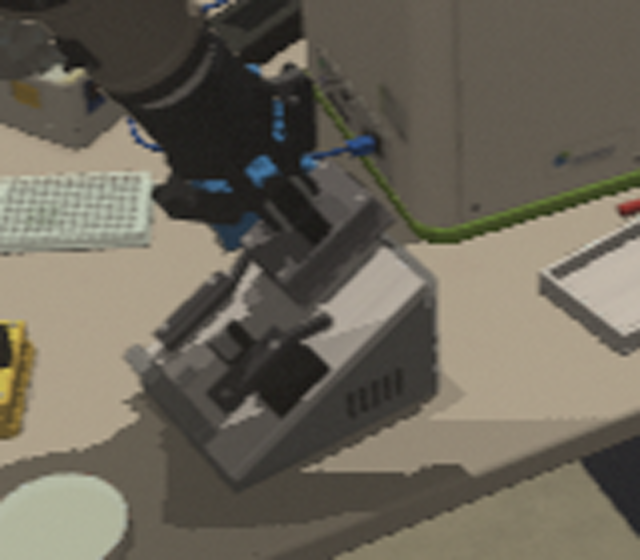

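>>> play_rows(
  deltas=[
    [10,[1,-2,4],[0.003,0.004,-0.007]],
    [10,[1,-2,8],[0.003,0.004,-0.007]],
    [10,[1,-2,10],[0.003,0.004,-0.007]],
    [10,[1,-2,11],[0.003,0.004,-0.007]],
    [10,[1,-2,11],[0.003,0.004,-0.007]],
  ],
)

```text
clock: 16.02
tcp_pos: [0.5533, 0.2567, 0.1366]
orientation: [2.649, 0.208, 0.055]
contact_force: [-0.1, 0.1, -1.3]
grip_width: 0.0165
```

```bash
python3 -c "
from h import *
plan(dk(100,0.8,42))"
```

```text
t 16.02 p [553.3 256.7 136.6] deck [136.5   1.6  42.7] F [-0.1  0.1 -1.3] Fdeck [-0.7 -0.1 -1. ] w 16.5
[-0.7, -36.5, 0.7] [-0.003, -0.003, 0.001] world [548. 288. 119.]
```

>>> play_rows(
  deltas=[
    [10,[-1,-10,1],[-0.003,0,0]],
    [10,[-1,-20,1],[-0.003,0,0]],
    [10,[-1,-30,1],[-0.003,0,0]],
    [10,[-1,-40,1],[-0.003,0,0]],
    [10,[-1,-50,1],[-0.003,0,0]],
    [10,[-1,-58,1],[-0.003,0,0]],
    [10,[-1,-58,1],[-0.003,0,0]],
  ],
)

```text
clock: 16.9
tcp_pos: [0.5441, 0.3088, 0.1084]
orientation: [2.648, 0.21, 0.056]
contact_force: [-0.8, 4.8, 3.6]
grip_width: 0.0163
```

```bash
python3 -c "
from h import *
plan(dk(62,0.8,42),dk(45,.8,42))"
```

```text
t 16.9 p [544.1 308.8 108.4] deck [76.6  0.5 42.6] F [-0.8  4.8  3.6] Fdeck [-2.6 -0.   5.5] w 16.3
[0.3, -14.6, 0.7] [-0.002, -0.004, 0.002] world [542. 321. 101.]
[0.3, -31.6, 0.7] [-0.002, -0.004, 0.002] world [540. 336.  93.]
```

>>> play_rows(
  deltas=[
    [10,[0,-8,0],[0,0,0]],
    [10,[0,-15,0],[0,0,0]],
    [10,[0,-20,0],[0,0,0]],
    [10,[0,-25,0],[0,0,0]],
    [10,[0,-29,0],[0,0,0]],
    [10,[0,-31,0],[0,0,0]],
    [10,[0,-32,0],[0,0,0]],
    [10,[0,-32,0],[0,0,0]],
  ],
)

```text
clock: 17.9
tcp_pos: [0.54, 0.3349, 0.0944]
orientation: [2.643, 0.208, 0.056]
contact_force: [-2.0, -2.7, 11.1]
grip_width: 0.0167
```

```bash
python3 -c "
from h import *
plan(dk(44,0.5,42))"
```

```text
t 17.9 p [540.  334.9  94.4] deck [46.6  0.5 42.6] F [-2.  -2.7 11.1] Fdeck [ 7.3 -2.4  8.7] w 16.7
[-0.0, -2.6, 0.6] [0.003, -0.003, 0.001] world [540. 337.  93.]
```

>>> play_rows(
  deltas=[
    [10,[0,-2,0],[0,0,0]],
    [10,[0,-3,0],[0,0,0]],
    [10,[0,-4,0],[0,0,0]],
    [10,[0,-4,0],[0,0,0]],
    [10,[0,-4,0],[0,0,0]],
  ],
)

```text
clock: 18.52
tcp_pos: [0.5398, 0.3366, 0.0937]
orientation: [2.639, 0.205, 0.056]
contact_force: [-2.4, -2.5, 11.7]
grip_width: 0.0168
```

```bash
python3 -c "
from h import *
plan(dk(44,0.5,42))"
```

```text
t 18.52 p [539.8 336.6  93.7] deck [44.8  0.6 42.8] F [-2.4 -2.5 11.7] Fdeck [ 7.4 -2.7  9.4] w 16.8
[-0.1, -0.8, 0.8] [0.007, -0.003, -0.001] world [540. 337.  93.]
```

>>> play_rows(
  deltas=[
    [10,[0,-3,0],[0.007,0,0]],
    [10,[0,-5,0],[0.007,0,0]],
    [10,[0,-6,0],[0.007,0,0]],
    [10,[0,-6,0],[0.007,0,0]],
    [10,[0,-6,0],[0.007,0,0]],
  ],
  squeeze=100,
)

```text
clock: 19.15
tcp_pos: [0.5398, 0.3391, 0.0924]
orientation: [2.64, 0.202, 0.056]
contact_force: [-1.6, -5.6, 14.4]
grip_width: 0.0159
```

```bash
python3 -c "
from h import *
plan(dk(44,0.5,42))
rib();rib('scene')"
```

```text
t 19.15 p [539.8 339.1  92.4] deck [42.   1.  42.9] F [-1.6 -5.6 14.4] Fdeck [11.5 -2.4 10.2] w 15.9
[-0.4, 2.0, 0.9] [0.006, -0.002, -0.003] world [540. 337.  93.]
rib top 57 [[33.7, -24.5, 55.0], [49.3, -10.6, 59.3], [64.2, 25.6, 64.3]]
rib scene 128 [[26.7, -26.5, 54.5], [44.0, -8.1, 59.4], [62.6, 21.4, 65.7]]
```

>>> play_rows(
  deltas=[
    [10,[0,-4,0],[0.006,0,0]],
    [10,[0,-6,0],[0.006,0,0]],
    [10,[0,-7,0],[0.006,0,0]],
    [10,[0,-7,0],[0.006,0,0]],
    [10,[0,-7,0],[0.006,0,0]],
  ],
)

```text
clock: 19.88
tcp_pos: [0.5397, 0.3396, 0.0925]
orientation: [2.633, 0.196, 0.055]
contact_force: [-6.0, -11.2, 24.6]
grip_width: 0.0156
```

```bash
python3 -c "
from h import *
plan(dk(44,0.5,42))"
```

```text
t 19.88 p [539.7 339.6  92.5] deck [41.6  1.  43.2] F [ -6.  -11.2  24.6] Fdeck [20.5 -7.7 17. ] w 15.6
[-0.4, 2.4, 1.2] [0.013, 0.0, -0.007] world [540. 337.  93.]
```

>>> play_rows(
  deltas=[
    [10,[0,1,-1],[0.01,0,0]],
    [10,[0,2,-1],[0.01,0,0]],
    [10,[0,2,-1],[0.01,0,0]],
    [10,[0,2,-1],[0.01,0,0]],
  ],
)

```text
clock: 20.38
tcp_pos: [0.54, 0.3372, 0.0937]
orientation: [2.641, 0.196, 0.053]
contact_force: [0.8, -5.3, -0.5]
grip_width: 0.0157
```

```bash
python3 -c "
from h import *
plan(dk(44,0.5,42))"
```

```text
t 20.38 p [540.  337.2  93.7] deck [44.3  0.9 43.1] F [ 0.8 -5.3 -0.5] Fdeck [ 4.5 -0.  -3. ] w 15.7
[-0.4, -0.3, 1.1] [0.006, 0.001, -0.007] world [540. 337.  93.]
```

>>> play_rows(
  deltas=[
    [10,[0,1,0],[0,0,0]],
    [10,[0,2,0],[0,0,0]],
    [10,[0,3,0],[0,0,0]],
    [10,[0,3,0],[0,0,0]],
  ],
)

```text
clock: 20.88
tcp_pos: [0.5399, 0.3365, 0.0941]
orientation: [2.645, 0.199, 0.052]
contact_force: [2.5, 4.7, -12.8]
grip_width: 0.0159
```

```bash
python3 -c "
from h import *
plan(dk(44,0.5,42))"
```

```text
t 20.88 p [539.9 336.5  94.1] deck [45.   0.6 43.2] F [  2.5   4.7 -12.8] Fdeck [-9.8  3.2 -9.3] w 15.9
[-0.1, -1.0, 1.2] [0.001, 0.001, -0.005] world [540. 337.  93.]
```

>>> play_rows(
  deltas=[
    [10,[0,-1,1],[0,0,0]],
    [45,[0,0,0],[0,0,0]],
    [45,[0,0,0],[0,0,0]],
    [45,[0,0,0],[0,0,0]],
    [45,[0,0,-40],[0,0,0]],
    [45,[0,0,-90],[0,0,0]],
    [45,[0,0,-130],[0,0,0]],
    [45,[-60,0,-150],[0,0,0]],
  ],
)

```text
clock: 21.88
tcp_pos: [0.473, 0.3981, 0.2279]
orientation: [2.649, 0.19, 0.056]
contact_force: [-0.3, 0.6, -0.7]
grip_width: 0.0451
```

```bash
python3 -c "
from h import *
plan(dk(44,-70,200))
rib()
a,d=rib('scene')
P=cloud('scene',d); D=(P-O)@DR*1000
m=(d>0)&(abs(D[...,0]-60)<14)&(abs(D[...,1]+65)<9)&(abs(D[...,2]-8)<14); print('pad z',np.percentile(D[m][:,2],[10,50,90]))
m=(d>0)&(D[...,2]>29)&(D[...,2]<37)&(abs(D[...,1])<26)&(abs(D[...,0]-47)<60); print('housing',np.percentile(D[m],[2,50,98],axis=0).round(1))
f=np.load('scene0.npz');D=(cloud('scene',f['d'])-O)@DR*1000;d=f['d']
m=(d>0)&(abs(D[...,0]-60)<14)&(abs(D[...,1]+65)<9)&(abs(D[...,2]-8)<14); print('pad z0',np.percentile(D[m][:,2],[10,50,90]))
m=(d>0)&(D[...,2]>29)&(D[...,2]<37)&(abs(D[...,1])<26)&(abs(D[...,0]-47)<60); print('housing0',np.percentile(D[m],[2,50,98],axis=0).round(1))
cv2.imwrite('pics/s6.png',cv2.resize(a[130:290,130:390,::-1],(780,480),interpolation=2))"
```

```text
t 21.88 p [473.  398.1 227.9] deck [ 45.  -55.9 194.7] F [-0.3  0.6 -0.7] Fdeck [-0.9 -0.2 -0.4] w 45.1
[-14.1, -0.8, -5.3] [-0.001, -0.0, -0.012] world [459. 399. 232.]
rib top 93 [[40.3, -24.1, 54.6], [49.2, 0.9, 59.6], [55.0, 25.7, 63.3]]
rib scene 94 [[39.9, -27.1, 54.9], [47.4, -4.6, 58.6], [55.2, 22.9, 62.8]]
pad z [10.72034665 13.19509125 15.34044205]
housing [[  5.8 -25.2  29.3]
 [ 37.9  -0.9  32.3]
 [ 89.4  24.3  35.8]]
pad z0 [10.93714264 13.70073513 15.79192027]
housing0 [[  6.2 -25.2  29.4]
 [ 50.2  -1.3  32.2]
 [ 89.4  25.1  35.2]]
```

View pics/s6.png

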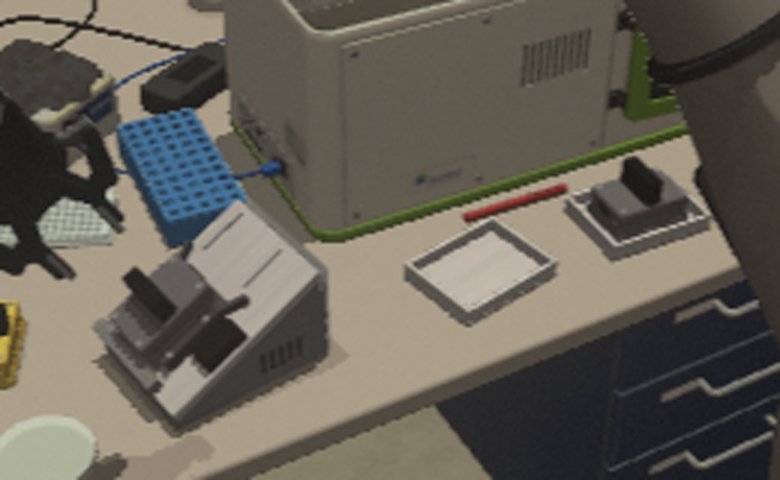

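```bash
python3 -c "
from h import *
r.hand_in()"
```

```text
the job is handed in; nothing more can be done
```

I swapped the packs and handed the job in at about 22 s of the 64 s allowed. The simulator gives no verdict, so success is judged only by my own checks below.

- **Release:** I pressed the pad fully down and the spent pack popped about 14 mm up the slope. I then slid it out of the dovetail.
- **Spent pack:** It stands upright in the return tray. My measurement put it within about 3 mm of the centre, and the last picture shows it there, let go.
- **Charged pack:** I slid it down to the hard stop, which I felt as a rise to about 20 N. A test tug of about 10 N up the slope hardly moved it, so the catch is holding. After letting go, its grab rib reads deck x of about 47 to 49 mm, and the pad is back up at about 13 mm, against about 14 mm at the start. Both agree with a latched pack.

**Checks that disagreed:** While gripped, the tool's position at the hard stop read about 3 mm lower on the slope than expected (41.6 mm against 45 mm). I put this down to grip offset or calibration, because the camera readings after release match the latched pose at the start.

**Not fully checked:** In the last picture the arm hid the beaker, so I did not see it then; it was in place in the picture before the second grasp. The marker and the petri dish looked untouched, though I did not measure them. No unexpected contact force showed up.

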